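# Snap shut the lid of a medicine box

### The arm

A 6-joint arm with a two-finger parallel gripper is mounted at the origin on the work surface. World frame = base frame: x ahead of the robot, y to its left, z up, the work surface at z = 0. Lengths are in m, angles in rad, forces in N, time in s.
With the tool pointing down it reaches from about 0.225 to 0.725 m from the base axis. Payload 3.1 kg.
Tool frame: the origin (TCP) lies at the very end of the fingers, on their centre line; the grasp point (between the pads) lies 19 mm behind it (env.grip_point_offset is the distance from the TCP to the grasp point, in m); x points along the fingers, y is the direction in which the jaws open and shut, and the axes are right-handed (so a half turn about x gives the same grasp; the last joint's range is limited). The gripper opens to 85 mm and grips with 20 to 120 N. Pads are 22 mm wide; open, the fingers measure 114 mm over their backs; the gripper's body (76 mm by 85 mm) begins 54 mm behind the grasp point. The pads swing forward as they close: fully open they stand 13 mm farther back than shut.
Start: joints at [-0.128, 0.048, 0.099, 1.622, 0, 1.443], TCP at [0.525, -0, 0.231] pointing down, gripper open.
Joint ranges: [-2.91, 2.91], [-0.99, 1.94], [-1.21, 1.42], [-2.12, 2.29], [-1.49, 1.47], [-3.14, 3.14]. Speed limits (rad/s): [2.79, 2.79, 3.14, 3.14, 3.14, 3.14].

### API

Orientations are given as a rotation vector (axis times angle).
In Python, from bench import env gives the robot as it stands.
- The arm moves only by the tool arm_command, never from a script. Its argument "series" is a list of rows, each a list of 7 numbers: the shift along the tool's x, y, z in mm, then the turn, a rotation vector about the tool's x, y, z in degrees, then the opening, from 0 (shut) to 1 (fully open). A call has 1 to 20 rows; each row shifts and turns the pose as measured when the row begins, along the tool's axes as they then stand; what a row does not reach is not made up. A row lasts 1/8 s, in which the tool goes at most 62.5 mm and 10.7 degrees, less where a joint would pass 70% of its speed; a pose out of reach is approached as far as the arm can. A call is refused whole if a number of a shift passes 62.5 or a number of a turn 10.7, either way. A call with a gripper value outside its range is refused whole. The fingers move at their own pace and stop on an object; "newtons" is the grip in N (left out, the last holds). Time passes only in rows, so rows that do not move let the fingers close. It gives the time, the measured TCP pose, the force and the opening at its end, in the units of the state.
- env.get_obs(): the state, without advancing time (a new reading comes with each control period).
- env.get_image(name): name is "scene" or "side" or "wrist"; returns a dict with "color" (420x560x3 uint8, red, green, blue), "intrinsics" (3x3 intrinsics, pixels), "origin" and "orientation" of the camera in the world. Camera axes: x right, y up, looking along -z (the intrinsics and any distortion apply to the point x, -y, -z); pixel columns grow to the right and rows downward; lengths in m; the calibration is good to about 2 mm. A picture is of the moment at which its call begins. There is no depth.
- env.sign_off(): hands the job in, once; it reports no verdict.
Trained networks look in a picture, given as the dict that the camera call returned (one of the last four; its "shot" number tells which), for a name from the list of things; names that differ only in an ending like _2 or _b are one class to them, and where a whole thing is asked for, a point or a joint stands for the part that bears it (a point fixed in the world has none). Each returns a list of dicts, best first, with "score" (0 to 1); they miss things now and then, are a little off and sometimes report something else, mostly with a low value. They report only what shows in the picture. A call takes as long as a camera call. They do not tell look-alikes from the thing itself.
- env.search_frame(picture, query): "location" ([x, y, z] in m, in world coordinates, good to about 4 mm: the middle of the surface that is visible of it).
The state is a dict: "t": time; "qpos": joint angles; "joint_vel": joint speeds; "joint_torque": joint torques, N m; "tcp_pos": TCP position; "orientation": TCP orientation; "wrist_force": force on the tool from outside, world axes, zero at the start; "moment": the same for the moment, N m; "width": finger opening in m.
Only numpy, scipy, OpenCV 4.12 (cv2) and the standard library are available. Lean on these libraries where they do the work, as an engineer would, in place of code of your own. Each camera call takes 0.05 s, during which the arm holds its last target.

### The job

The snap lid of the larger of the two medicine boxes lies on the box, but the four sections of its rim still stick up: press them down one after another with the fingertips until every section has clicked shut, flush with the lid. Only press: do not lift, tip or shove the box. Leave the smaller box as it is, with its lid sections still up, and everything else where it stands.

Things in the scene. Friction and masses are not known exactly. Their poses are not given: they have to be found in the camera images.
- bigbox_lid (a point): Larger of the two grey boxes with white snap lids (the one to close): centre of the lid's flat top. Lid 130 mm (x) by 170 (y), its top 60 mm above the table; box loose, about 0.8 kg. x to the lid's back edge, y to its left edge, z up. Middle panel and corners (32 mm squares) are rigid and down; between the corners lie 4 rim sections, flaps 28 mm wide, hinged on their inner edge.
- bigbox_front (a joint): Rim section at the front (-x) edge of the larger box's lid, angle in rad: 0 = sprung up (outer edge about 11 mm above the lid's middle panel), 0.40 = shut, flush with the middle panel. Springs back up if let go before about 0.2, snaps itself shut beyond; takes about 8 N, 10 mm in from its outer edge.
- bigbox_front_top (a point): Point on the top face of that front section (102 mm long, 28 mm wide), half-way along it and 18 mm out from its hinge, 10 mm in from its outer edge; it moves with the section: about 7 mm above the lid's middle panel when raised, level with it when shut.
- bigbox_back (a joint): Rim section at the back (+x) edge of the larger box's lid, angle in rad: 0 = sprung up (outer edge about 11 mm above the lid's middle panel), 0.40 = shut, flush with the middle panel. Springs back up if let go before about 0.2, snaps itself shut beyond; takes about 8 N, 10 mm in from its outer edge.
- bigbox_back_top (a point): Point on the top face of that back section (102 mm long, 28 mm wide), half-way along it and 18 mm out from its hinge, 10 mm in from its outer edge; it moves with the section: about 7 mm above the lid's middle panel when raised, level with it when shut.
- bigbox_left (a joint): Rim section at the left (+y) edge of the larger box's lid, angle in rad: 0 = sprung up (outer edge about 11 mm above the lid's middle panel), 0.40 = shut, flush with the middle panel. Springs back up if let go before about 0.2, snaps itself shut beyond; takes about 8 N, 10 mm in from its outer edge.
- bigbox_left_top (a point): Point on the top face of that left section (62 mm long, 28 mm wide), half-way along it and 18 mm out from its hinge, 10 mm in from its outer edge; it moves with the section: about 7 mm above the lid's middle panel when raised, level with it when shut.
- bigbox_right (a joint): Rim section at the right (-y) edge of the larger box's lid, angle in rad: 0 = sprung up (outer edge about 11 mm above the lid's middle panel), 0.40 = shut, flush with the middle panel. Springs back up if let go before about 0.2, snaps itself shut beyond; takes about 8 N, 10 mm in from its outer edge.
- bigbox_right_top (a point): Point on the top face of that right section (62 mm long, 28 mm wide), half-way along it and 18 mm out from its hinge, 10 mm in from its outer edge; it moves with the section: about 7 mm above the lid's middle panel when raised, level with it when shut.
- smallbox_lid (a point): Smaller of the two grey boxes with white snap lids (leave it as it is): centre of the lid's flat top. Lid 100 mm (x) by 120 (y), its top 45 mm above the table; box loose, about 0.4 kg. x to the lid's back edge, y to its left edge, z up. Middle panel and corners (28 mm squares) are rigid and down; between the corners lie 4 rim sections, flaps 24 mm wide, hinged on their inner edge.
- smallbox_front (a joint): Rim section at the front (-x) edge of the smaller box's lid, angle in rad: 0 = sprung up (outer edge about 9 mm above the lid's middle panel), 0.40 = shut, flush with the middle panel. A firm touch pushes it down and it stays: do not touch it.
- smallbox_back (a joint): Rim section at the back (+x) edge of the smaller box's lid, angle in rad: 0 = sprung up (outer edge about 9 mm above the lid's middle panel), 0.40 = shut, flush with the middle panel. A firm touch pushes it down and it stays: do not touch it.
- smallbox_left (a joint): Rim section at the left (+y) edge of the smaller box's lid, angle in rad: 0 = sprung up (outer edge about 9 mm above the lid's middle panel), 0.40 = shut, flush with the middle panel. A firm touch pushes it down and it stays: do not touch it.
- smallbox_right (a joint): Rim section at the right (-y) edge of the smaller box's lid, angle in rad: 0 = sprung up (outer edge about 9 mm above the lid's middle panel), 0.40 = shut, flush with the middle panel. A firm touch pushes it down and it stays: do not touch it.
- pill_bottle: Bystander: amber screw-cap pill jar, 42 mm across, 78 mm high, standing between the two boxes. Origin at the centre of its underside, z up.
- dose_cup: Bystander: small clear dosing cup, 44 mm across, 34 mm high, standing on the robot's side of the boxes. Origin at the centre of its underside, z up.
- white_bottle: Bystander: white plastic bottle, 58 mm across, 115 mm high, standing beyond the boxes. Origin at the centre of its underside, z up.
- carton: Bystander: pale carton, 45 x 90 x 50 mm, beyond the boxes. Origin at the centre of its underside, z up.
- flat_carton: Bystander: flat pale carton, 110 x 60 x 22 mm, at the right side. Origin at the centre of its underside, z up.
- count_tray: Bystander: grey counting tray, 200 x 140 x 18 mm, at the left side. Origin at the centre of its underside, z up.
- spatula: Bystander: counting spatula with a black handle, 170 mm long, lying at the right side. Origin at the middle of its length, on its underside; x to its blade.
There are look-alikes about, which are no part of the job. Leave any purple or turquoise look-alike of the part that bears bigbox_lid alone. Leave any black or brown look-alike of the part that bears smallbox_lid alone.

How it is judged:
By the outcome, as a careful person would: the job done as asked, in the order asked, and still so for the second after the job is handed in, with the robot touching nothing.
It also fails if it takes over 42 s, if anything falls off the work surface, if the arm or the gripper's body presses on something with over 40 N, if the wrist force passes 120 N, or if a joint passes its speed limit or range.

## Working session

There is one attempt and no reset: what is moved stays moved. The work goes in short steps, Python scripts to look and compute and a tool call to move; the robot and the scene stay as the last step left them, time stands still between calls to the robot, and variables do not carry over. Pictures are saved under pics/ and viewed, and the job is handed in when it is done.

Besides the shell and the picture viewer there is one more tool, called after "Emit:" as name(argument=value, ...), one argument or row to a line, values as JSON. arm_command: Moves the arm, as the interface text tells. Its arguments: {"type":"object","properties":{"series":{"type":"array"},"newtons":{"type":"number"}},"required":["series"]}

```bash
mkdir -p pics; cat > h.py <<'E'
import numpy as np, cv2
from bench import env
from scipy.spatial.transform import Rotation as R
def rot(o):
    o=np.array(o,float)
    return o if o.shape==(3,3) else R.from_rotvec(o).as_matrix()
def proj(p,P):
    c=rot(p["orientation"]).T@(np.array(P,float)-np.array(p["origin"])); q=np.array([c[0],-c[1],-c[2]])
    u=np.array(p["intrinsics"])@q; return u[:2]/u[2]
def ray(p,uv,z):
    d=np.linalg.inv(np.array(p["intrinsics"]))@np.array([uv[0],uv[1],1.]); d=rot(p["orientation"])@np.array([d[0],-d[1],-d[2]])
    o=np.array(p["origin"]); return o+d*(z-o[2])/d[2]
def save(p,n): cv2.imwrite("pics/"+n,p["color"][:,:,::-1])
E
python3 - <<'E'
from h import *
o=env.get_obs(); print(o)
for n in ["scene","side","wrist"]:
    p=env.get_image(n); save(p,n+"0.png"); print(n,p["origin"],p["orientation"],p["intrinsics"],[k for k in p])
    for q in ["bigbox_lid","smallbox_lid","bigbox_front_top","bigbox_back_top","bigbox_left_top","bigbox_right_top","pill_bottle","dose_cup","white_bottle"]:
        r=env.search_frame(p,q)
        print(q,[(np.round(d["location"],3).tolist(),round(d["score"],2),np.round(proj(p,d["location"])).tolist()) for d in r])
E
```

```text
{'t': 0.0, 'qpos': array([-1.27803164e-01,  4.87385237e-02,  9.75703531e-02,  1.62200545e+00,
       -5.83518884e-06,  1.44298099e+00]), 'joint_vel': array([ 0.00039321,  0.0006904 ,  0.00035294, -0.00062727,  0.00244994,
        0.00039421]), 'joint_torque': array([ 2.96208136e-04, -3.38780022e+01,  3.20016932e+01,  2.03766406e-02,
       -2.11149008e-04,  6.20949692e-06]), 'tcp_pos': array([5.24377378e-01, 6.38831792e-05, 2.30109754e-01]), 'orientation': array([ 1.20829341,  1.21116104, -1.2107868 ]), 'wrist_force': array([-0.06888822,  0.45536333, -0.57130121]), 'moment': array([-0.01731647, -0.04313112, -0.01408549]), 'width': 0.085425997693054}
scene [1.33078692 0.72218409 0.99128986] [0.46645002 1.01808768 2.12970228] [[492.79706534   0.         274.43911057]
 [  0.         492.79706534 209.80328227]
 [  0.           0.           1.        ]] ['color', 'intrinsics', 'origin', 'orientation', 'shot']
bigbox_lid [([0.307, -0.164, 0.064], 0.96, [282.0, 175.0]), ([0.522, 0.201, 0.061], 0.87, [330.0, 262.0]), ([0.248, 0.361, 0.058], 0.78, [433.0, 240.0])]
smallbox_lid [([0.55, -0.192
[... 2917 characters left out ...]
'shot']
bigbox_lid [([0.514, 0.145, 0.059], 0.97, [267.0, 33.0]), ([0.297, -0.138, 0.058], 0.61, [80.0, 310.0])]
smallbox_lid [([0.537, -0.184, 0.042], 0.84, [289.0, 335.0])]
bigbox_front_top [([0.472, 0.14, 0.066], 0.93, [219.0, 37.0]), ([0.267, -0.141, 0.07], 0.53, [46.0, 319.0]), ([0.504, -0.165, 0.052], 0.22, [261.0, 327.0])]
bigbox_back_top [([0.301, -0.264, 0.064], 0.82, [97.0, 402.0])]
bigbox_left_top [([0.314, -0.139, 0.063], 0.94, [91.0, 313.0])]
bigbox_right_top [([0.557, 0.137, 0.067], 0.87, [317.0, 39.0])]
pill_bottle []
dose_cup [([0.379, 0.012, 0.02], 0.65, [149.0, 174.0])]
white_bottle [([0.743, 0.104, 0.068], 0.58, [523.0, 80.0]), ([0.563, -0.172, 0.05], 0.5, [311.0, 331.0])]
```

View pics/scene0.png

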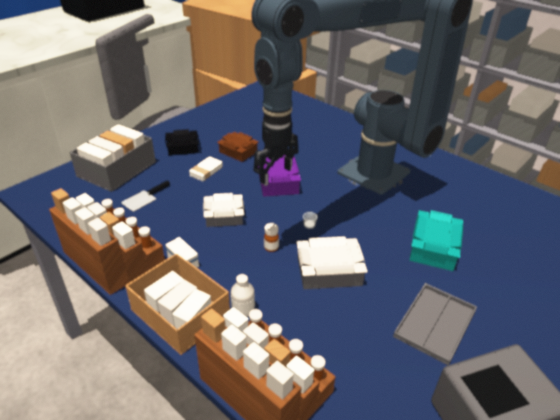

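View pics/side0.png

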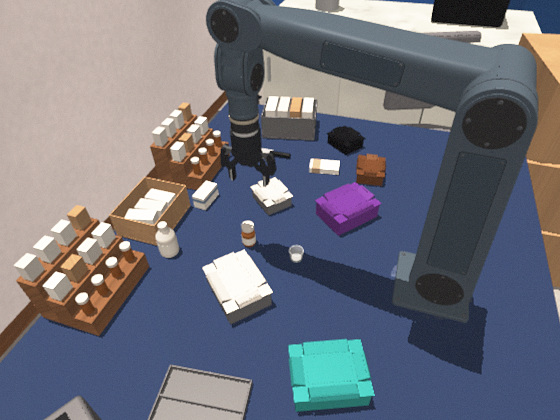

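View pics/wrist0.png

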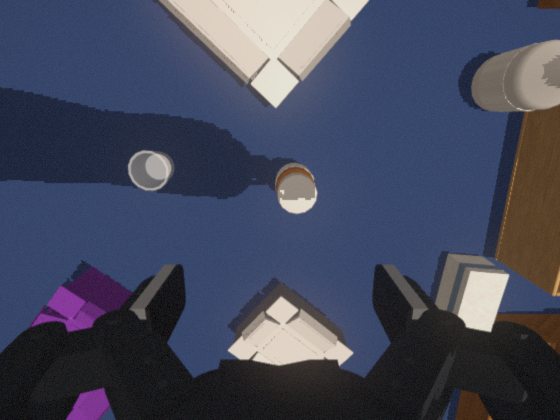

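Candidates for the larger box lid in scene0 are the white box (330,262), the purple one (282,175), the turquoise one (437,240) and the small white one (223,209). By its colour and size, the job is the white box at (330,262). Next I check it in a close crop.

```bash
python3 - <<'E'
from h import *
o=env.get_obs(); print(np.round(R.from_rotvec(o["orientation"]).as_matrix(),3))
for n,c in [("scene",(282,222,382,297)),("side",(188,235,288,330))]:
    p=env.get_image(n); a,b,cc,d=c
    im=cv2.resize(p["color"][b:d,a:cc],None,fx=6 if n=="side" else 7,fy=6 if n=="side" else 7,interpolation=cv2.INTER_CUBIC)
    cv2.imwrite("pics/crop_%s.png"%n,im[:,:,::-1]); 
    C=np.array([.503,.193]); th=np.radians(46)
    k=6 if n=="side" else 7
    M=np.array([[np.cos(th),-np.sin(th)],[np.sin(th),np.cos(th)]])
    for s in [(1,1),(1,-1),(-1,-1),(-1,1)]:
        q=proj(p,[*(C+M@(np.array(s)*[.065,.085])),.060]); cv2.circle(im,tuple(int(v) for v in (q-[a,b]+.5)*k),4,(255,0,0),2)
    cv2.imwrite("pics/cropm_%s.png"%n,im[:,:,::-1])
E
```

```text
[[ 0.  1. -0.]
 [-0. -0. -1.]
 [-1.  0.  0.]]
```

View pics/cropm_scene.png

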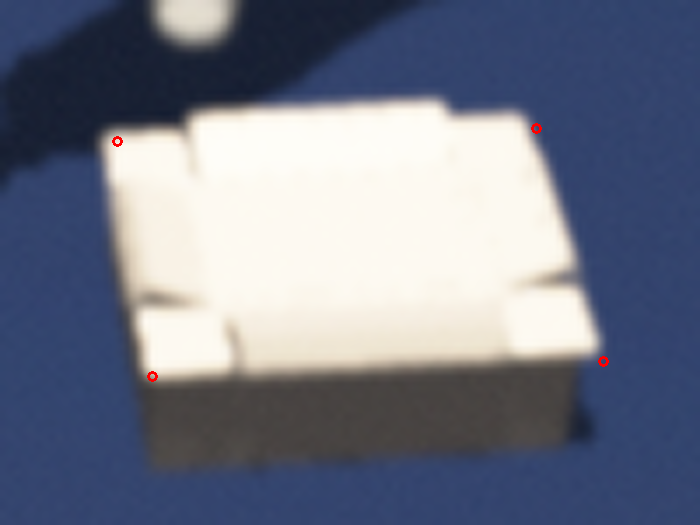

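View pics/cropm_side.png

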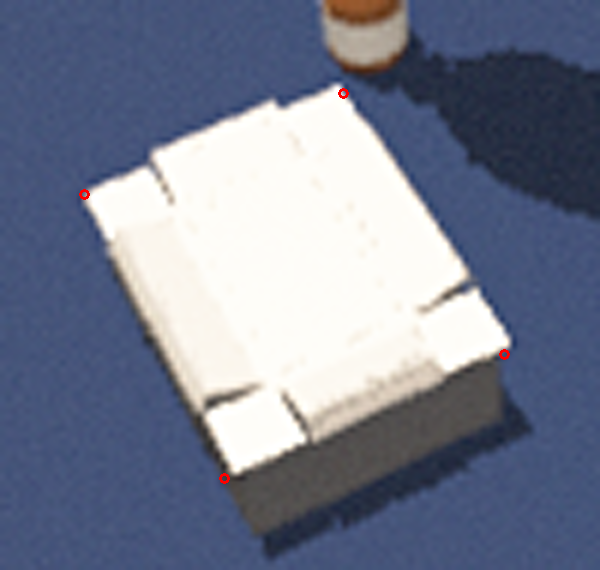

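The crops show a white lid on a grey box with all four flaps up, its corners within about 2 px of my estimate. It is the right box. I now fit the pose to the corner pixels.

```bash
python3 - <<'E'
from h import *
from scipy.optimize import least_squares
obs={"scene":(7,(282,222),[(105,130),(523,112),(598,352),(152,376)]),"side":(6,(188,235),[(85,190),(342,86),(511,345),(230,476)])}
ps={n:env.get_image(n) for n in obs}
def corners(v):
    c,s=np.cos(v[2]),np.sin(v[2]); M=np.array([[c,-s],[s,c]])
    return [np.array([*(v[:2]+M@(np.array(q)*[.065,.085])),.06]) for q in [(1,1),(1,-1),(-1,-1),(-1,1)]]
v0=[.503,.193,np.radians(46)]
def pairs(names):
    out=[]
    for n in names:
        k,a,L=obs[n]
        for l in L:
            px=np.array(l)/k-.5+np.array(a)
            i=np.argmin([np.linalg.norm(proj(ps[n],c)-px) for c in corners(v0)]); out.append((n,i,px))
    return out
for names in (["scene"],["side"],["scene","side"]):
    P=pairs(names)
    f=lambda v:np.concatenate([proj(ps[n],corners(v)[i])-px for n,i,px in P])
    r=least_squares(f,v0,x_scale=[.01,.01,.1]); print(names,np.round(r.x[:2],4),np.degrees(r.x[2]).round(1),"res",np.round(r.fun,1))
v=r.x
c,s=np.cos(v[2]),np.sin(v[2]); M=np.array([[c,-s],[s,c]])
for n,l in dict(front=(-.055,0),back=(.055,0),left=(0,.075),right=(0,-.075)).items(): print(n,np.round(v[:2]+M@l,4))
E
```

```text
['scene'] [0.5011 0.1877] 47.6 res [ 0.3  1.  -0.   0.7  0.  -0.7 -0.2 -0.7]
['side'] [0.5031 0.1897] 46.9 res [ 0.2  0.3  0.   0.3 -0.4  0.1  0.2 -0.6]
['scene', 'side'] [0.5026 0.1889] 47.2 res [ 0.4  1.3  0.2  1.3 -0.1 -0.  -0.5 -0.3  0.3  0.3  0.1  0.1 -0.  -0.2
  0.7 -0.7]
front [0.4652 0.1486]
back [0.54   0.2293]
left [0.4476 0.2399]
right [0.5576 0.138 ]
```

Emit:
arm_command(
  series=[
    [15,0,0,-9.4,0,0,0],
    [15,0,0,-9.4,0,0,0],
    [15,0,0,-9.4,0,0,0],
    [15,0,0,-9.4,0,0,0],
    [15,0,0,-9.4,0,0,0],
    [0,0,0,0,0,0,0],
    [0,0,0,0,0,0,0],
  ],
  newtons=60,
)

```text
t: 2.58
tcp_pos: [0.5257, -0.0001, 0.1554]
orientation: [0.57, 1.493, -0.569]
wrist_force: [0.8, -0.5, -0.0]
width: 0.0001
```

```bash
cat > go.py <<'E'
from h import *
import sys
T=dict(front=(.4652,.1486),back=(.54,.2293),left=(.4476,.2399),right=(.5576,.138))
o=env.get_obs(); M=R.from_rotvec(o["orientation"]).as_matrix()
yaw=np.degrees(np.arctan2(M[1,1],M[0,1])); print("t",o["t"].round(2) if hasattr(o["t"],"round") else o["t"],"tcp",o["tcp_pos"].round(4),"yaw",yaw.round(1),"tilt",M[2].round(3),"F",o["wrist_force"].round(1),"w",round(o["width"],4),"q",o["qpos"].round(2))
for n,q in T.items(): print(n,(1e3*M.T@(np.array([*q,o["tcp_pos"][2]])-o["tcp_pos"])).round(1))
E
python3 go.py
```

```text
t 2.575 tcp [ 5.257e-01 -1.000e-04  1.554e-01] yaw 48.3 tilt [-1.     0.001  0.002] F [ 0.8 -0.5 -0. ] w 0.0001 q [-0.13  0.04 -0.06  1.47  0.    0.6 ]
front [  -0.2   70.8 -144.1]
back [  -0.   180.8 -141.9]
left [-2.000e-01  1.272e+02 -2.180e+02]
right [  0.  124.3 -68.1]
```

Emit:
arm_command(
  series=[
    [0,24,-48,0,0,0,0],
    [0,24,-48,0,0,0,0],
    [0,23,-48,0,0,0,0],
    [30,0,0,0,0,0,0],
    [30,0,0,0,0,0,0],
    [0,0,0,0,0,0,0],
  ],
)

```text
t: 3.32
tcp_pos: [0.47, 0.1543, 0.1016]
orientation: [0.584, 1.477, -0.571]
wrist_force: [-0.2, 0.3, -0.6]
width: -0.0002
```

```bash
python3 go.py; python3 - <<'E'
from h import *
p=env.get_image("side"); im=p["color"][190:340,180:330]; cv2.imwrite("pics/s1.png",cv2.resize(im,None,fx=4,fy=4,interpolation=cv2.INTER_CUBIC)[:,:,::-1])
E
```

```text
t 3.325 tcp [0.47   0.1543 0.1016] yaw 47.6 tilt [-1.     0.013  0.011] F [-0.2  0.3 -0.6] w -0.0002 q [ 0.18 -0.04 -0.25  1.35 -0.    0.92]
front [-0.1 -7.4  0.3]
back [  1.4 102.6   1.1]
left [ -0.2  48.1 -74.3]
right [ 1.4 47.1 75.6]
```

View pics/s1.png

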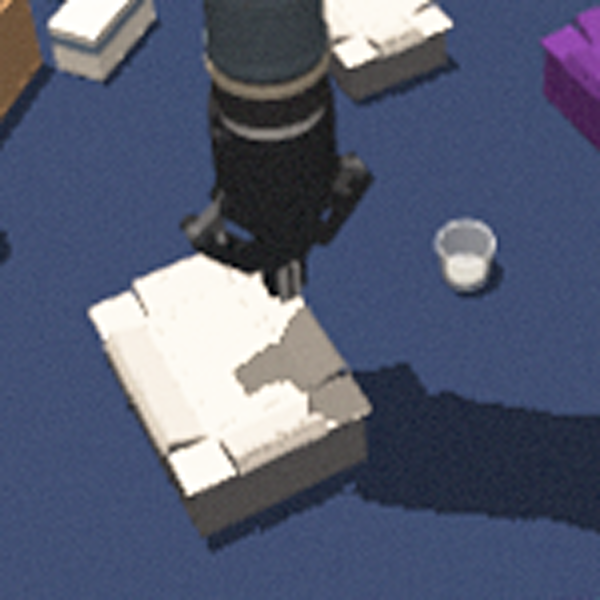

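Emit:
arm_command(
  series=[
    [0,-7,0,0,0,0,0],
    [15,0,0,0,0,0,0],
    [10,0,0,0,0,0,0],
    [0,0,0,0,0,0,0],
  ],
)

```text
t: 3.88
tcp_pos: [0.4701, 0.1484, 0.081]
orientation: [0.59, 1.467, -0.569]
wrist_force: [0.0, -0.4, 0.0]
width: -0.0001
```

```bash
python3 go.py
```

```text
t 3.875 tcp [0.4701 0.1484 0.081 ] yaw 47.4 tilt [-1.     0.021  0.017] F [ 0.  -0.4  0. ] w -0.0001 q [ 0.17 -0.04 -0.29  1.29 -0.    0.91]
front [-0.1 -3.2 -3.7]
back [  2.2 106.8  -3.2]
left [ -0.3  52.1 -78.4]
right [ 2.3 51.5 71.5]
```

Emit:
arm_command(
  series=[
    [0,-3.5,-4,0,1,-1.2,0],
    [5,0,0,0,0,0,0],
    [5,0,0,0,0,0,0],
    [5,0,0,0,0,0,0],
  ],
)

```text
t: 4.38
tcp_pos: [0.4654, 0.1486, 0.0663]
orientation: [0.581, 1.491, -0.581]
wrist_force: [-1.0, -0.9, 4.7]
width: -0.0001
```

```bash
python3 go.py
```

```text
t 4.375 tcp [0.4654 0.1486 0.0663] yaw 47.4 tilt [-1.  0.  0.] F [-1.  -0.9  4.7] w -0.0001 q [ 0.17 -0.02 -0.3   1.29  0.    0.92]
front [-0.  -0.2 -0.1]
back [  0.  109.9   0.3]
left [  0.   55.1 -74.9]
right [ 0.  54.6 75.1]
```

Position is spot on and contact has begun at 4.7 N.

Emit:
arm_command(
  series=[
    [4,0,0,0,0,0,0],
    [4,0,0,0,0,0,0],
    [2,0,0,0,0,0,0],
  ],
)

```text
t: 4.75
tcp_pos: [0.4656, 0.1488, 0.06]
orientation: [0.582, 1.49, -0.581]
wrist_force: [-5.5, -1.7, 12.3]
width: -0.0002
```

```bash
python3 go.py
```

```text
t 4.75 tcp [0.4656 0.1488 0.06  ] yaw 47.4 tilt [-1.     0.001  0.001] F [-5.5 -1.7 12.3] w -0.0002 q [ 0.17 -0.01 -0.31  1.28 -0.    0.92]
front [-0.  -0.4 -0.2]
back [1.000e-01 1.096e+02 3.000e-01]
left [ -0.   54.9 -74.9]
right [ 0.1 54.3 75. ]
```

Emit:
arm_command(
  series=[
    [1,0,0,0,0,0,0],
    [-15,0,0,0,0,0,0],
    [-25,0,0,0,0,0,0],
    [0,40,0,0,0,0,0],
    [0,40,0,0,0,0,0],
    [0,28,0,0,0,0,0],
    [0,0,0,0,0,0,0],
  ],
)

```text
t: 5.62
tcp_pos: [0.5418, 0.2307, 0.1044]
orientation: [0.585, 1.486, -0.579]
wrist_force: [-0.1, 0.3, 0.9]
width: -0.0004
```

```bash
python3 go.py; python3 - <<'E'
from h import *
a=[]
for n,x,y in (("side",170,200),("scene",260,170)):
    p=env.get_image(n); im=p["color"][y:y+140,x:x+133]; a.append(cv2.resize(im,None,fx=3,fy=3,interpolation=cv2.INTER_CUBIC)[:,:,::-1])
cv2.imwrite("pics/s2.png",np.hstack(a))
E
```

```text
t 5.625 tcp [0.5418 0.2307 0.1044] yaw 47.4 tilt [-1.     0.005  0.003] F [-0.1  0.3  0.9] w -0.0004 q [ 0.29  0.22  0.03  1.38 -0.    1.03]
front [  -0.6 -112.3   -0.7]
back [-0.  -2.2 -0.3]
left [ -0.5 -57.  -75.5]
right [ -0.1 -57.5  74.5]
```

View pics/s2.png

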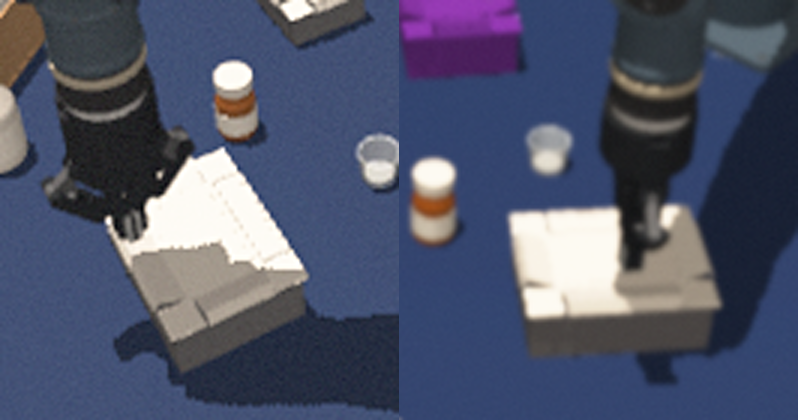

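Emit:
arm_command(
  series=[
    [0,-2.2,-0.3,0,0.2,-0.3,0],
    [15,0,0,0,0,0,0],
    [10,0,0,0,0,0,0],
    [0,0,0,0,0,0,0],
  ],
)

```text
t: 6.22
tcp_pos: [0.5361, 0.2254, 0.0771]
orientation: [0.582, 1.494, -0.588]
wrist_force: [-1.1, 0.5, -0.1]
width: -0.0001
```

```bash
python3 go.py
```

```text
t 6.225 tcp [0.5361 0.2254 0.0771] yaw 47.2 tilt [-1.    -0.005 -0.002] F [-1.1  0.5 -0.1] w -0.0001 q [ 0.28  0.22 -0.02  1.34 -0.    1.03]
front [   0.5 -104.6    0.2]
back [-0.   5.5  0.2]
left [  0.4 -49.6 -74.8]
right [  0.1 -49.5  75.2]
```

Emit:
arm_command(
  series=[
    [0,5.5,0,0,-0.1,0.3,0],
    [4,0,0,0,0,0,0],
    [4,0,0,0,0,0,0],
    [4,0,0,0,0,0,0],
  ],
)

```text
t: 6.72
tcp_pos: [0.5415, 0.2309, 0.0666]
orientation: [0.588, 1.488, -0.58]
wrist_force: [-0.0, 2.2, 1.7]
width: -0.0001
```

```bash
python3 go.py
```

```text
t 6.725 tcp [0.5415 0.2309 0.0666] yaw 47.2 tilt [-1.     0.005  0.001] F [-0.   2.2  1.7] w -0.0001 q [ 0.29  0.23 -0.02  1.31  0.    1.04]
front [  -0.6 -112.2   -0. ]
back [-0.  -2.1 -0. ]
left [ -0.3 -57.2 -75. ]
right [ -0.3 -57.2  74.9]
```

Emit:
arm_command(
  series=[
    [4,0,0,0,0,-0.3,0],
    [4,0,0,0,0,0,0],
    [2,0,0,0,0,0,0],
  ],
)

```text
t: 7.1
tcp_pos: [0.5417, 0.2308, 0.06]
orientation: [0.584, 1.489, -0.585]
wrist_force: [-4.4, -0.4, 12.4]
width: 0.0003
```

```bash
python3 go.py
```

```text
t 7.1 tcp [0.5417 0.2308 0.06  ] yaw 47.2 tilt [-1.     0.     0.002] F [-4.4 -0.4 12.4] w 0.0003 q [ 0.29  0.24 -0.03  1.3  -0.    1.04]
front [  -0.  -112.3   -0.3]
back [-0.  -2.2 -0.3]
left [ -0.2 -57.3 -75.3]
right [  0.1 -57.3  74.7]
```

Emit:
arm_command(
  series=[
    [1,0,0,0,0,0,0],
    [-15,0,0,0,0,0,0],
    [-25,0,0,0,0,0,0],
    [0,-29,-38,0,0,0,0],
    [0,-28,-37,0,0,0,0],
    [0,0,0,0,0,0,0],
  ],
)

```text
t: 7.85
tcp_pos: [0.4459, 0.2392, 0.1013]
orientation: [0.583, 1.489, -0.587]
wrist_force: [-0.0, -0.6, -1.0]
width: 0.0001
```

```bash
python3 go.py
```

```text
t 7.85 tcp [0.4459 0.2392 0.1013] yaw 47.1 tilt [-1.    -0.002  0.002] F [-0.  -0.6 -1. ] w 0.0001 q [ 0.36  0.01 -0.2   1.36 -0.    1.11]
front [  0.3 -53.3  75.8]
back [ 0.1 56.8 75.7]
left [-0.   1.6  0.8]
right [  0.3   1.9 150.7]
```

Emit:
arm_command(
  series=[
    [0,1.6,0.8,0,0,0,0],
    [13,0,0,0,0,0,0],
    [10,0,0,0,0,0,0],
    [0,0,0,0,0,0,0],
  ],
)

```text
t: 8.35
tcp_pos: [0.4511, 0.2396, 0.0772]
orientation: [0.585, 1.486, -0.588]
wrist_force: [-0.6, 0.1, 0.4]
width: 0.0002
```

```bash
python3 go.py
```

```text
t 8.35 tcp [0.4511 0.2396 0.0772] yaw 47.0 tilt [-1.     0.     0.004] F [-0.6  0.1  0.4] w 0.0002 q [ 0.36  0.03 -0.22  1.31 -0.    1.11]
front [  0.3 -57.   72.3]
back [ 0.3 53.1 72. ]
left [-0.  -2.2 -2.8]
right [  0.6  -1.7 147.1]
```

Emit:
arm_command(
  series=[
    [0,-2.2,-2.8,0,0.2,0,0],
    [4,0,0,0,0,0,0],
    [4,0,0,0,0,0,0],
    [4,0,0,0,0,0,0],
  ],
)

```text
t: 8.85
tcp_pos: [0.4476, 0.2407, 0.0661]
orientation: [0.589, 1.49, -0.585]
wrist_force: [0.1, 0.2, 1.2]
width: -0.0001
```

```bash
python3 go.py
```

```text
t 8.85 tcp [0.4476 0.2407 0.0661] yaw 47.0 tilt [-1.     0.002 -0.001] F [0.1 0.2 1.2] w -0.0001 q [ 0.36  0.03 -0.25  1.29  0.    1.11]
front [ -0.2 -55.4  75.7]
back [ 0.  54.7 75.4]
left [-0.  -0.6  0.6]
right [-2.000e-01 -1.000e-01  1.505e+02]
```

Emit:
arm_command(
  series=[
    [4,0,0,0,0,0,0],
    [4,0,0,0,0,0,0],
    [2,0,0,0,0,0,0],
  ],
)

```text
t: 9.22
tcp_pos: [0.448, 0.2408, 0.0599]
orientation: [0.589, 1.488, -0.584]
wrist_force: [-5.4, -2.0, 11.6]
width: -0.0
```

```bash
python3 go.py
```

```text
t 9.225 tcp [0.448  0.2408 0.0599] yaw 47.0 tilt [-1.     0.003  0.   ] F [-5.4 -2.  11.6] w -0.0 q [ 0.36  0.04 -0.26  1.28  0.    1.11]
front [ -0.1 -55.7  75.4]
back [ 0.2 54.3 75.1]
left [-0.  -0.9  0.3]
right [ 1.000e-01 -5.000e-01  1.503e+02]
```

Emit:
arm_command(
  series=[
    [1,0,0,0,0,0,0],
    [-15,0,0,0,0,0,0],
    [-30,0,0,0,0,0,0],
    [0,0,50,0,0,0,0],
    [0,0,50,0,0,0,0],
    [0,0,45,0,0,0,0],
    [0,0,0,0,0,0,0],
  ],
)

```text
t: 10.1
tcp_pos: [0.5596, 0.1396, 0.1102]
orientation: [0.588, 1.482, -0.58]
wrist_force: [-0.9, -0.0, 0.8]
width: -0.0
```

```bash
python3 go.py
```

```text
t 10.1 tcp [0.5596 0.1396 0.1102] yaw 47.2 tilt [-1.     0.008  0.006] F [-0.9 -0.   0.8] w -0.0 q [ 0.13  0.18 -0.    1.38  0.    0.88]
front [ -0.9 -57.6 -75.4]
back [ -0.1  52.5 -75.4]
left [  -1.    -2.6 -150.3]
right [-0.  -2.5 -0.4]
```

Emit:
arm_command(
  series=[
    [10,-2.5,-0.4,0,0.3,-0.4,0],
    [14,0,0,0,0,0,0],
    [8,0,0,0,0,0,0],
    [0,0,0,0,0,0,0],
  ],
)

```text
t: 10.6
tcp_pos: [0.5547, 0.14, 0.075]
orientation: [0.582, 1.494, -0.583]
wrist_force: [-0.1, -0.7, 0.0]
width: 0.0001
```

```bash
python3 go.py
```

```text
t 10.6 tcp [0.5547 0.14   0.075 ] yaw 47.3 tilt [-1.    -0.001 -0.002] F [-0.1 -0.7  0. ] w 0.0001 q [ 0.13  0.19 -0.05  1.33  0.    0.87]
front [  0.2 -54.3 -71.7]
back [  0.1  55.7 -71.4]
left [   0.3    0.9 -146.5]
right [-0.   0.5  3.4]
```

Emit:
arm_command(
  series=[
    [0,0.5,3.4,0,0,0,0],
    [4,0,0,0,0,0,0],
    [4,0,0,0,0,0,0],
    [4,0,0,0,0,0,0],
  ],
)

```text
t: 11.1
tcp_pos: [0.5591, 0.138, 0.0651]
orientation: [0.582, 1.489, -0.582]
wrist_force: [0.6, -0.6, 0.3]
width: 0.0001
```

```bash
python3 go.py
```

```text
t 11.1 tcp [0.5591 0.138  0.0651] yaw 47.4 tilt [-1.     0.001  0.002] F [ 0.6 -0.6  0.3] w 0.0001 q [ 0.13  0.2  -0.06  1.3  -0.    0.87]
front [ -0.2 -55.8 -76.3]
back [ -0.1  54.2 -75.9]
left [  -0.3   -0.6 -151. ]
right [-0.  -1.1 -1.1]
```

Emit:
arm_command(
  series=[
    [4,0,0,0,0,0,0],
    [3,0,0,0,0,0,0],
    [2,0,0,0,0,0,0],
  ],
)

```text
t: 11.48
tcp_pos: [0.5592, 0.1382, 0.0601]
orientation: [0.582, 1.488, -0.581]
wrist_force: [-4.4, -2.4, 10.4]
width: 0.0001
```

```bash
python3 go.py
```

```text
t 11.475 tcp [0.5592 0.1382 0.0601] yaw 47.4 tilt [-1.     0.002  0.003] F [-4.4 -2.4 10.4] w 0.0001 q [ 0.13  0.21 -0.07  1.29 -0.    0.87]
front [ -0.3 -56.  -76.2]
back [ -0.1  54.  -75.8]
left [  -0.4   -0.8 -151. ]
right [-0.  -1.3 -1. ]
```

Emit:
arm_command(
  series=[
    [1,0,0,0,0,0,0],
    [-15,0,0,0,0,0,0],
    [-40,0,0,0,0,0,0],
    [-55,0,0,0,0,0,0],
    [-50,0,30,0,0,0,0],
    [-30,0,40,0,0,0,0],
    [0,0,0,0,0,0,0],
  ],
)

```text
t: 12.35
tcp_pos: [0.6101, 0.091, 0.2554]
orientation: [0.582, 1.491, -0.578]
wrist_force: [-0.1, -0.1, -0.5]
width: -0.0002
```

```bash
python3 go.py; python3 - <<'E'
from h import *
p=env.get_image("wrist"); save(p,"w3.png")
a=[]
for n,x,y in (("side",170,220),("scene",275,210)):
    p=env.get_image(n); im=p["color"][y:y+120,x:x+120]; a.append(cv2.resize(im,None,fx=3.3,fy=3.3,interpolation=cv2.INTER_CUBIC)[:,:,::-1]); save(p,n+"3.png")
cv2.imwrite("pics/s3.png",np.hstack(a))
E
```

```text
t 12.35 tcp [0.6101 0.091  0.2554] yaw 47.5 tilt [-1.     0.002  0.   ] F [-0.1 -0.1 -0.5] w -0.0002 q [0.04 0.3  0.44 1.7  0.   0.78]
front [  -0.2  -55.4 -145.8]
back [ 1.000e-01  5.470e+01 -1.451e+02]
left [-1.000e-01  1.000e-01 -2.204e+02]
right [ -0.   -0.8 -70.5]
```

View pics/s3.png

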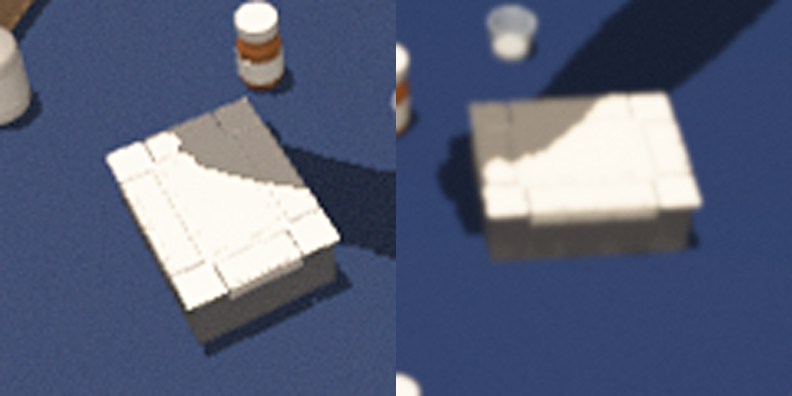

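View pics/w3.png

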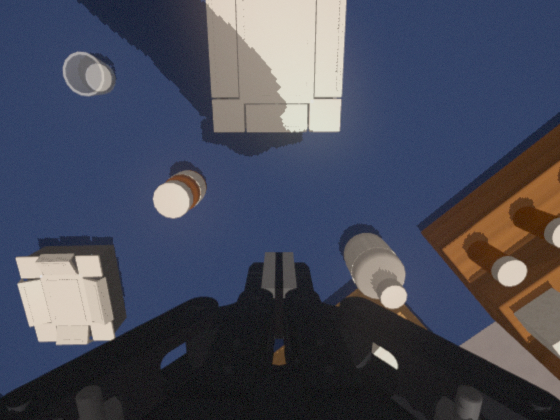

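View pics/side3.png

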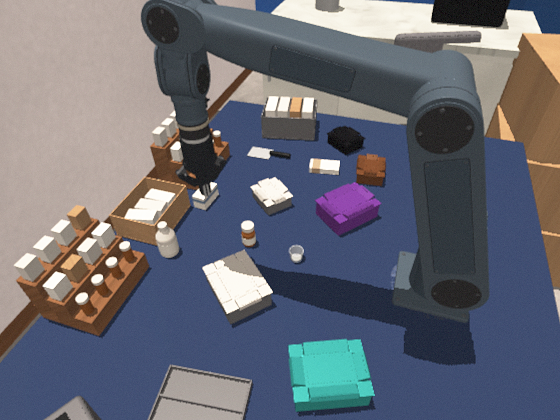

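```bash
python3 - <<'E'
from h import *
v=[.5026,.1889,np.radians(47.2)]; c,s=np.cos(v[2]),np.sin(v[2])
W=lambda x,y,z:[v[0]+c*x-s*y,v[1]+s*x+c*y,z]
out=[]
for n in ("side","scene"):
    p=env.get_image(n)
    ctr=proj(p,W(0,0,.05)).astype(int); x,y=ctr-[45,45]; k=8
    im=cv2.resize(p["color"][y:y+90,x:x+90],None,fx=k,fy=k,interpolation=cv2.INTER_CUBIC).copy()
    raw=im.copy()
    for nm,l in dict(F=(-.051,0),B=(.051,0),L=(0,.071),R=(0,-.071)).items():
        q=(proj(p,W(*l,.06))-[x,y]+.5)*k; cv2.putText(im,nm,tuple(int(a) for a in q),0,.8,(255,0,0),2)
    P=[(-.065,-.085),(.065,-.085),(.065,.085),(-.065,.085)]
    for z in (.06,):
        pts=np.array([(proj(p,W(*a,z))-[x,y]+.5)*k for a in P],int); cv2.polylines(im,[pts],True,(255,0,0),1)
    cv2.imwrite("pics/z_%s.png"%n,im[110:,:,::-1])
    r=[(q,[(np.round(d["location"],3).tolist(),round(d["score"],2)) for d in env.search_frame(p,q)][:3]) for q in ("bigbox_lid","bigbox_left_top","bigbox_back_top","pill_bottle","dose_cup","smallbox_lid")]
    for a in r: print(n,a)
E
```

```text
side ('bigbox_lid', [([0.273, -0.189, 0.062], 0.92), ([0.491, 0.204, 0.062], 0.8), ([0.207, 0.369, 0.062], 0.77)])
side ('bigbox_left_top', [([0.142, 0.329, 0.064], 0.9), ([0.444, 0.24, 0.056], 0.82), ([0.325, -0.148, 0.06], 0.62)])
side ('bigbox_back_top', [([0.19, 0.403, 0.066], 0.71), ([0.323, -0.239, 0.064], 0.7), ([0.533, 0.226, 0.062], 0.58)])
side ('pill_bottle', [([0.54, 0.016, 0.05], 0.79)])
side ('dose_cup', [([0.445, 0.242, 0.06], 0.55), ([0.381, 0.016, 0.02], 0.51)])
side ('smallbox_lid', [([0.236, -0.42, 0.043], 0.8), ([0.527, -0.184, 0.043], 0.74), ([0.36, -0.604, 0.041], 0.67)])
scene ('bigbox_lid', [([0.248, 0.363, 0.059], 0.87), ([0.522, 0.201, 0.059], 0.64), ([0.31, -0.181, 0.06], 0.64)])
scene ('bigbox_left_top', [([0.452, 0.232, 0.061], 0.63), ([0.144, 0.327, 0.068], 0.62), ([0.544, 0.229, 0.06], 0.33)])
scene ('bigbox_back_top', [([0.545, 0.227, 0.059], 0.95), ([0.191, 0.398, 0.061], 0.75), ([0.319, -0.241, 0.065], 0.49)])
scene ('pill_bottle', [([0.551, 0.012, 0.054], 0.81), ([0.756, -0.132, 0.05], 0.34)])
scene ('dose_cup', [([0.39, 0.018, 0.027], 0.73)])
scene ('smallbox_lid', [([0.376, -0.61, 0.044], 0.7), ([0.255, -0.433, 0.049], 0.56), ([0.55, -0.19, 0.045], 0.55)])
```

View pics/z_side.png

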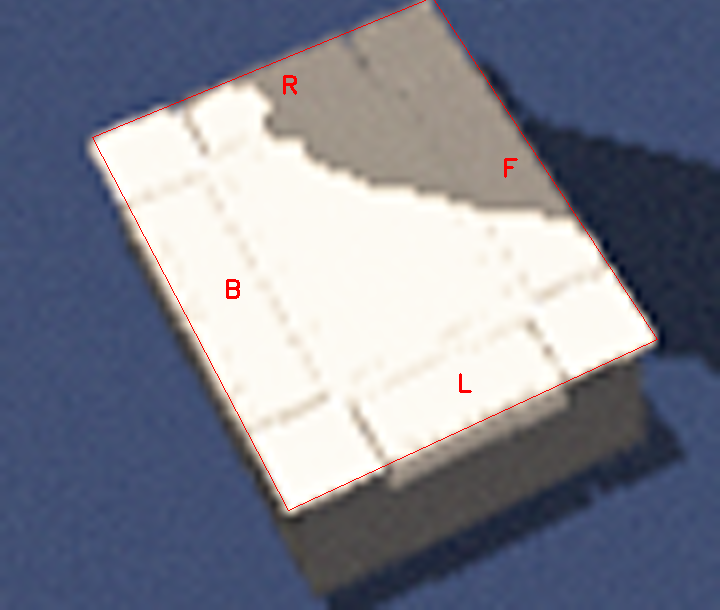

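View pics/z_scene.png

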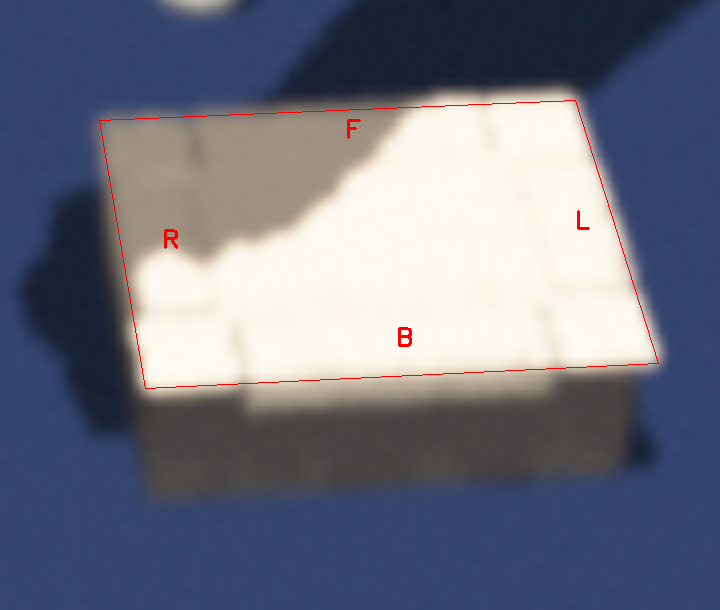

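All four sections lie within the flush-lid outline at z = 60 mm. The strips below L and B are their skirts hanging over the edge. The box hasn't shifted, so I'm handing in.

```bash
python3 -c "
from bench import env
print(env.sign_off())"
```

```text
the job is handed in; nothing more can be done
None
```

I pressed the four rim sections of the larger white-lidded box shut, in the order front, back, left, right, and handed the job in at about 12.7 s on the robot's clock. I used the closed fingertips, straight down.

- **Presses:** Each press ended with the fingertips at lid height (z ≈ 60 mm) at 10–12 N upward on the wrist. Just above lid height (about 65 mm), the right section showed almost no force, while the front showed nearly 5 N. I pressed the right one on down to the lid like the others.
- **Lid check:** In the last pictures all four sections lie flush within the lid outline I fitted before pressing. They also stayed down after release.
- **Surroundings:** The box matches that outline to about a pixel, so it has not visibly moved. The smaller box still has its lid sections up. The networks place the pill bottle and dose cup within a few millimetres of where they were. I checked the other bystanders only by eye; none looked moved.
- **Disagreements:** The networks also reported the purple and turquoise look-alikes as the larger box, and once took its left section for the dose cup. I went by the pictures for these.

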